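# Hang the caddy on the kitchen rack

## Task

Take the S-hook off the caddy's wall and hook it over the rack's bar so that its strap drops fully into the middle notch, where it cannot slide. Then hang the caddy by its bail in the hook's lower curl and let go, so that it hangs level, still and clear of the worktop. The rack only stands there: feel for the notch with a light hand (never load the bar with more than about 25 N), and leave the onion, the garlic and the spice jar where they are.

Things in the scene. Friction and masses are not known exactly. Their poses are not given: they have to be found in the camera images.
- rack: Fixed utensil rack. Origin on the worktop under the middle of its bar; z up, y along the bar, -x to the robot. Steel bar on edge, 8 mm thick (x), 335 long, in forks at y +-130 mm on posts behind it; wooden sole 90 x 320 x 18. Three square notches in the bar's top, 80 mm apart, 14.5 wide, 6 deep. The bar is stiff but was pushed endwise by up to 12 mm either way, by how much is not tracked.
- bar_mid (a point): Point on the rack, in the bar's centreline at the height of its top edge, 270 mm above the worktop (6 mm above the notch floors), at the rack's middle; axes as the rack's. Does not follow the bar's endwise shift: the middle notch's centre lies anywhere within 12 mm along y of this point and must be found by feel or sight. The bar is 22 mm high.
- hook: S-hook of steel strap 12 mm wide (y), 3 thick, 60 g. Origin: middle of the crown's underside, which rests on the bar. z up. Upper curl opens down: inside 13 mm wide (x +-6.5), flat flanks 19 mm over the outside (x +-9.5, grip from above, closing along x) down to z -24, back leg then flares to x 12, z -30. Spine at x -6.5 to -9.5. Hangs at first over the caddy's front wall; swings freely on a bar.
- curl (a point): Point on the hook, at the middle of the inner floor of its lower curl (hook frame x -17, z -76 mm); axes as the hook's. The curl opens up, 15 mm wide inside (x); its underside is 3 mm below this point, its tip, on the -x side, 9 to 13 mm from this point in x, ends 15.5 mm above it. Started with the curl outside the caddy, tip pointing away from it.
- caddy: Loose open wooden trough, 0.2 to 0.3 kg, 140 mm long (x), 66 wide (y), 84 high, walls and floor 9 mm. Origin: middle of its underside, z up. Its front end wall (mid-thickness x -65.5 mm, where the hook hangs) can be pinched from above. A rigid bail of 6 mm steel wire bridges its middle across y, standing above the rim; the caddy balances level on it.
- bail (a point): Point on the caddy: middle of the underside of the bail's straight level top, 46 mm long along y (caddy frame 0, 0, 124 mm: 40 mm above the rim); axes as the caddy's. When hung, it lies in the hook's lower curl, within a few mm of point curl.
- onion: Brown onion, 68 mm, in front of the rack; origin at its underside. To be left alone.
- garlic: Garlic bulb, 45 mm, in front of the rack; origin at its underside. To be left alone.
- cumin_jar: Small glass spice jar, 45 mm across, 109 mm high, in front of the rack; origin at its underside. To be left alone.

How it is judged:
On the way:
1. the S-hook hangs over the bar with its strap down in the middle notch, let go (z of hook in the frame of rack between 0.261 and 0.2665 m and x of hook in the frame of rack between -0.005 and 0.005 m and y of hook in the frame of rack between -0.018 and 0.018 m and contact force between hook and the fingers below 0.1 N and angle between hook's own z axis and vertical below 0.4 rad), for 0.3 s.
At the end, for the whole second after the job is handed in: The hook's crown sits on the middle notch's floor (3 mm in height, 5 mm across, 18 mm along the bar from the rack's middle, leaning under 0.4 rad); the caddy hangs by its bail in the hook's lower curl (10 mm), over 30 mm above the worktop, level within 0.2 rad, at rest (z of hook in the frame of rack between 0.261 and 0.2665 m and x of hook in the frame of rack between -0.005 and 0.005 m and y of hook in the frame of rack between -0.018 and 0.018 m and angle between hook's own z axis and vertical below 0.4 rad and x of bail in the frame of hook between -0.025 and -0.008 m and z of bail in the frame of hook between -0.079 and -0.066 m and contact force between caddy and hook above 0.8 N and height (world z) of caddy above 0.03 m and angle between caddy's own z axis and vertical below 0.2 rad and linear speed of caddy below 0.03 m/s and angular speed of caddy below 0.3 rad/s); the robot touches nothing.
It fails at once if the rack is loaded with more than 30 N through the hook, the caddy or the gripper (contact force between any of hook, caddy, the arm, the fingers and rack above 30 N).
It fails at once if the onion, the garlic or the spice jar is shifted by more than 25 mm (distance of any of onion, garlic, cumin_jar from where it was at the start of the episode above 0.025 m).
It also fails if it takes over 72 s, if anything falls off the work surface, if the arm or the gripper's body presses on something with over 40 N, if the wrist force passes 120 N, or if a joint passes its speed limit or range.

## Robot

A 7-joint arm with a two-finger parallel gripper is mounted at the origin on a cart in front of the work surface, level with it; the furniture and walls round the work are solid. World frame = base frame: x ahead of the robot, y to its left, z up, the work surface at z = 0. Lengths are in m, angles in rad, forces in N, time in s.
With the tool pointing down it reaches from about 0.425 to 0.925 m from the base axis. Payload 6.8 kg.
Tool frame: the origin (TCP) lies at the very end of the fingers, on their centre line; the grasp point (between the pads) lies 19 mm behind it; z points along the fingers, y is the line along which they close (so a half turn about z gives the same grasp; the last joint's range is limited). The gripper opens to 85 mm and grips with 20 to 120 N. Pads are 22 mm wide; open, the fingers measure 114 mm over their backs; the gripper's body (76 mm by 85 mm) begins 54 mm behind the grasp point. The pads swing forward as they close: fully open they stand 13 mm farther back than shut.
Start: joints at [-1.335, 0.477, 0.022, 1.555, -0.011, 1.109, -0.083], TCP at [0.228, 0.636, 0.231] pointing down, gripper open.
Joint ranges: [-2.96, 2.96], [-0.34, 2.1], [-1.41, 1.46], [0.24, 2.44], [-1.37, 4.51], [0.17, 1.92], [-2.96, 2.96]. Speed limits (rad/s): [2.39, 2.39, 3.14, 3.14, 3.14, 3.14, 3.14].

## Interface

Orientations are given as a rotation vector (axis times angle).
In Python, from bench import get_obs, viewer, r gives the robot as it stands. The module is installed in compiled form; this text tells all that it offers.
- The arm moves only by the tool play_rows, never from a script. Its argument "commands" is a list that holds one entry, the list of rows, each a list of 5 numbers: the gripper's target within -1 to 1 (shut at 1, half-way at 0, fully open at -1), then the shift along the tool's x, y, z scaled (see below), then the turn about the tool's z scaled (see below). A call has 1 to 12 rows; each row is the pose to reach, as a shift and turn from the pose commanded when the call began, along the tool's axes at that moment; what a row does not reach only later rows make up. The controller multiplies each number of a shift by 0.2 m and each number of a turn by pi/2 rad. A row lasts 1/12 s, in which the tool goes at most 41.7 mm and 7.16 degrees, less where a joint would pass 70% of its speed; a pose out of reach is approached as far as the arm can. A call with a number of a shift or a turn outside -1 to 1 is refused whole. A call with a gripper value outside its range is refused whole. The fingers move at their own pace and stop on an object; "grip_force" is the grip in N (left out, the last holds). Time passes only in rows, so rows that repeat a pose let the fingers close. It gives the time, the measured TCP pose, the force, the opening and the grip force at its end, in the units of the state.
- get_obs(): the state, without advancing time (a new reading comes with each control period).
- viewer.grab_frame(name): name is "scene" or "top" or "wrist"; returns a dict with "pixels" (384x512x3 uint8, red, green, blue), "fovy" (degrees; the focal length in pixels is half the picture's height over the tangent of half this angle, whatever the lens; pixels are square), "cx", "cy" (the principal point, pixels), "world_to_cam" (4x4, takes a point from world to camera coordinates); the wrist camera has in their place "hand_eye" (4x4, takes a point from camera to tool coordinates, whose origin is the TCP and whose axes are the flange's). Camera axes: x right, y up, looking along -z (the intrinsics and any distortion apply to the point x, -y, -z); pixel columns grow to the right and rows downward; lengths in m; the calibration is good to about 2 mm. A picture is of the moment at which its call begins: read the wrist's pose just before it. There is no depth.
- r.hand_in(): hands the job in; it is judged then, once.
Trained networks look in a picture, given as the dict that the camera call returned (one of the last four; its "shot" number tells which), for a name from the list of things; names that differ only in an ending like _2 or _b are one class to them, and where a whole thing is asked for, a point or a joint stands for the part that bears it (a point fixed in the world has none). Each returns a list of dicts, best first, with "score" (0 to 1); they miss things now and then, are a little off and sometimes report something else, mostly with a low value. They report only what shows in the picture. A call takes as long as a camera call.
- viewer.trace(picture, thing): "pixels" (384x512 bool, what is visible of it) and "rect" ([left, top, right, bottom] in pixels, round what is visible of it).
The state is a dict: "clock": time; "joints": joint angles; "qvel": joint speeds; "tau": joint torques, N m; "tcp_pos": TCP position; "orientation": TCP orientation; "contact_force": force on the tool from outside, world axes, zero at the start; "moment": the same for the moment, N m; "grip_width": finger opening in m; "gripper_force": force on a finger pad.
Only numpy, scipy, OpenCV 4.12 (cv2) and the standard library are available. Lean on these libraries where they do the work, as an engineer would, in place of code of your own. Each camera call takes 0.05 s, during which the arm holds its last target. There are 200 camera calls.

## Working session

There is one attempt and no reset: what is moved stays moved. The work goes in short steps, Python scripts to look and compute and a tool call to move; the robot and the scene stay as the last step left them, time stands still between calls to the robot, and variables do not carry over. Pictures are saved under pics/ and viewed, at most 10 in all, crops included, and the job is handed in when it is done.

Besides the shell and the picture viewer there is one more tool, called after "Emit:" in YAML: its name, and indented under it one key for each argument. play_rows: Moves the arm, as the interface text tells. Shifts and turns lie within -1 to 1; 1 stands for 0.2 m of shift or pi/2 rad of turn. Its arguments: {"type":"object","properties":{"commands":{"type":"array","items":{"type":"array","items":{"type":"array","items":{"type":"number","minimum":-1,"maximum":1}}}},"grip_force":{"type":"number"}},"required":["commands"]}

```bash
mkdir -p pics; cat > h.py <<'E'
import numpy as np, cv2
from bench import get_obs, viewer, r
from scipy.spatial.transform import Rotation as R
def K(f):
    h=f["pixels"].shape[0]; F=h/2/np.tan(np.radians(f["fovy"])/2); return F,f["cx"],f["cy"]
def cam2world(f,o=None):
    if "world_to_cam" in f: return np.linalg.inv(f["world_to_cam"])
    o=o or get_obs(); T=np.eye(4); T[:3,:3]=R.from_rotvec(o["orientation"]).as_matrix(); T[:3,3]=o["tcp_pos"]
    return T@f["hand_eye"]
def ray(f,uv,M):
    F,cx,cy=K(f); d=np.array([(uv[0]-cx)/F,-(uv[1]-cy)/F,-1]); return M[:3,3],M[:3,:3]@d
def onz(f,uv,M,z):
    p,d=ray(f,uv,M); return p+d*(z-p[2])/d[2]
def proj(f,P,M):
    F,cx,cy=K(f); q=np.linalg.inv(M)@np.append(P,1); return np.array([cx+F*q[0]/-q[2],cy-F*q[1]/-q[2]])
def tri(rays):
    A=np.zeros((3,3));b=np.zeros(3)
    for p,d in rays:
        d=d/np.linalg.norm(d);Q=np.eye(3)-np.outer(d,d);A+=Q;b+=Q@p
    return np.linalg.solve(A,b)
def save(f,n): cv2.imwrite(f"pics/{n}.png",f["pixels"][:,:,::-1])
E
python3 - <<'E'
from h import *
o=get_obs();print({k:np.round(v,3) for k,v in o.items()})
ims=[]
for n in ["scene","top"]:
    f=viewer.grab_frame(n); M=cam2world(f); print(n,[k for k in f if k!='pixels'],f["fovy"],f["cx"],f["cy"],np.round(M,3).tolist())
    ims.append(f["pixels"])
    for t in ["rack","hook","caddy","onion","garlic","cumin_jar"]:
        for d in viewer.trace(f,t)[:1]:
            ys,xs=np.nonzero(d["pixels"]); 
            print(t,round(d["score"],2),np.round(d["rect"]),xs.mean().round(),ys.mean().round(),onz(f,(xs.mean(),ys.mean()),M,0.05).round(3))
    np.save(n+".npy",f["pixels"])
im=np.vstack(ims); cv2.imwrite("pics/a.png",cv2.resize(ims[0],(800,600))[:,:,::-1]); cv2.imwrite("pics/b.png",cv2.resize(ims[1],(800,600))[:,:,::-1])
E
```

```text
{'clock': np.float64(0.0), 'joints': array([-1.335,  0.478,  0.022,  1.556, -0.012,  1.109, -0.083]), 'qvel': array([-0.001, -0.001,  0.001, -0.001,  0.001, -0.001,  0.   ]), 'tau': array([-0.0000e+00, -5.9646e+01,  1.6080e+00, -2.8119e+01,  1.3000e-02,
        1.0000e-02, -0.0000e+00]), 'tcp_pos': array([0.227, 0.635, 0.23 ]), 'orientation': array([-5.370e-01, -3.095e+00,  3.000e-03]), 'contact_force': array([ 0.243, -0.582,  0.043]), 'moment': array([-0.016, -0.012, -0.008]), 'gripper_force': np.float64(0.0), 'grip_width': np.float64(0.085)}
scene ['fovy', 'cx', 'cy', 'world_to_cam', 'shot'] 42.55842966852719 249.5094668399452 194.86408949107562 [[0.776, 0.313, -0.547, -0.178], [-0.63, 0.415, -0.656, -0.591], [0.021, 0.854, 0.519, 0.831], [0.0, 0.0, 0.0, 1.0]]
rack 0.67 [217. 126. 321. 256.] 270.0 198.0 [0.683 0.345 0.05 ]
hook 0.66 [301. 280. 318. 316.] 310.0 297.0 [ 0.473 -0.036  0.05 ]
caddy 0.72 [297. 249. 360. 319.] 330.0 283.0 [ 0.545 -0.03   0.05 ]
onion 0.76 [186. 205. 210. 229.] 197.0 218.0 [0.448 0.389 0.05 ]
garlic 0.61 [253. 230. 274. 273.] 263.0 251.0 [0.497 0.161 0.05 ]
cumin_jar 0.87 [255. 232. 271. 274.] 263.0 250.0 [0.499 0.163 0.05 ]
top ['fovy', 'cx', 'cy', 'world_to_cam', 'shot'] 54.94319936772775 257.2242049243985 186.21582173945896 [[-0.022, 0.977, -0.21, 0.336], [-1.0, -0.022, 0.002, 0.246], [-0.003, 0.21, 0.978, 1.049], [0.0, 0.0, 0.0, 1.0]]
rack 0.92 [164. 125. 314. 188.] 239.0 160.0 [0.627 0.293 0.05 ]
hook 0.48 [355. 203. 367. 219.] 360.0 210.0 [ 0.477 -0.035  0.05 ]
caddy 0.76 [338. 157. 376. 211.] 355.0 185.0 [ 0.548 -0.025  0.05 ]
onion 0.75 [185. 212. 211. 233.] 198.0 219.0 [0.462 0.408 0.05 ]
garlic 0.55 [218. 218. 234. 233.] 227.0 224.0 [0.446 0.329 0.05 ]
cumin_jar 0.52 [282. 197. 301. 216.] 291.0 206.0 [0.494 0.152 0.05 ]
```

View pics/a.png

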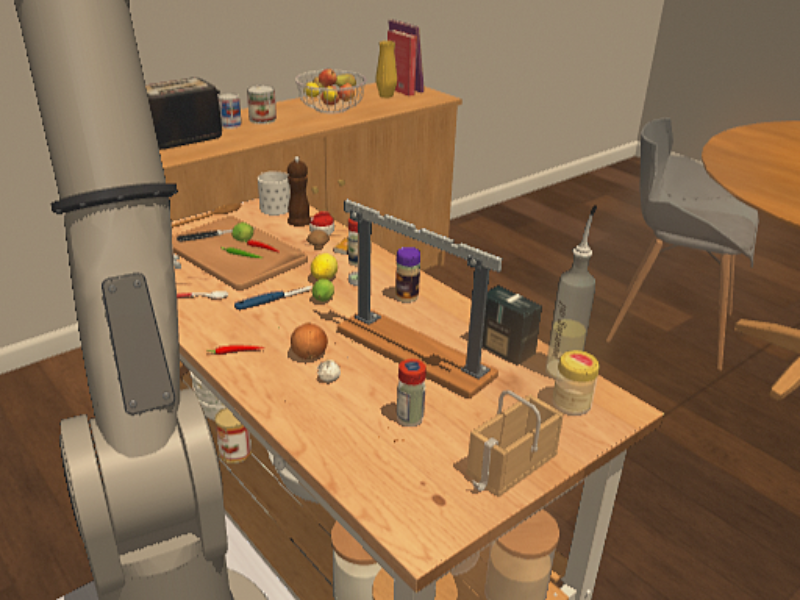

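View pics/b.png

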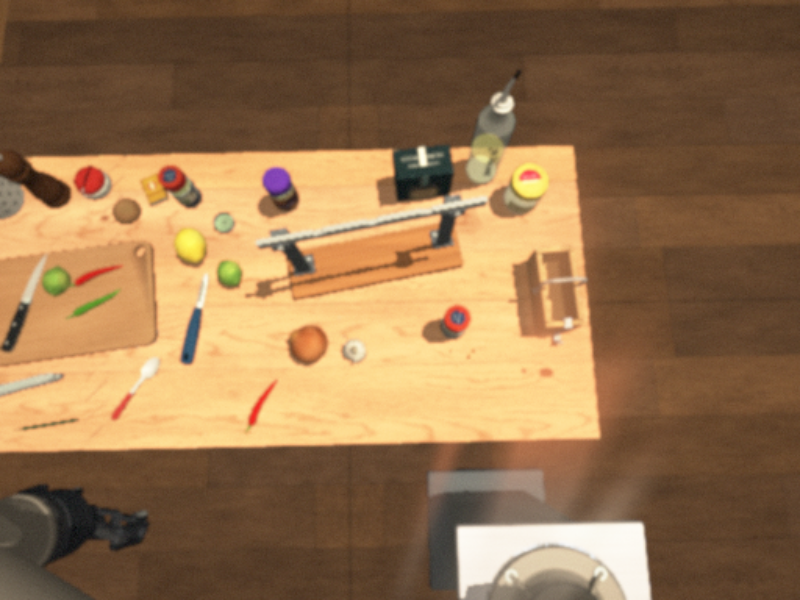

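The scene picture shows the caddy at about (515,445), with the hook on its near wall at (485,465), and the bar running from (345,205) to (500,263). In the top picture the bar runs from (258,244) to (486,202) and the caddy sits at about (560,290).

```bash
python3 - <<'E'
from h import *
s=800/512
f=viewer.grab_frame("top"); M=cam2world(f)
a=onz(f,(258/s,244/s),M,.27);b=onz(f,(486/s,202/s),M,.27);d=a-b
print("bar ends",a.round(3),b.round(3),"mid",(a+b)/2,"len",np.linalg.norm(d),"yaw",np.degrees(np.arctan2(-d[0],d[1])))
for n,uv in dict(bl=(537,252),br=(570,250),fr=(580,325),fl=(547,327)).items(): print(n,onz(f,(uv[0]/s,uv[1]/s),M,.084).round(3))
# bail ends on top
print("bail",onz(f,(545/s,282/s),M,.127).round(3),onz(f,(585/s,281/s),M,.127).round(3),"hook",onz(f,(568/s,323/s),M,.087).round(3))
w=viewer.grab_frame("wrist"); print(w["fovy"],w["cx"],w["cy"],np.round(w["hand_eye"],3).tolist())
print(R.from_rotvec(get_obs()["orientation"]).as_matrix().round(3).tolist())
g=viewer.grab_frame("scene"); Mg=cam2world(g)
for z in (.27,):
  a=onz(g,(345/s,203/s),Mg,z);b=onz(g,(500/s,261/s),Mg,z);d=a-b
  print("scene bar",a.round(3),b.round(3),(a+b)/2,np.linalg.norm(d),np.degrees(np.arctan2(-d[0],d[1])))
E
```

```text
bar ends [0.575 0.446 0.27 ] [0.63  0.122 0.27 ] mid [0.60267228 0.28391754 0.27      ] len 0.3283516135918655 yaw 9.66510928999257
bl [0.607 0.009 0.084]
br [ 0.609 -0.049  0.084]
fr [ 0.478 -0.055  0.084]
fl [0.475 0.001 0.084]
bail [0.544 0.01  0.127] [ 0.544 -0.056  0.127] hook [ 0.481 -0.034  0.087]
69.26676827203023 256.90230078238784 188.60975695146382 [[-0.0, 0.945, 0.327, 0.084], [1.0, 0.001, -0.0, -0.0], [-0.001, 0.327, -0.945, -0.141], [0.0, 0.0, 0.0, 1.0]]
[[-0.941, 0.337, 0.0], [0.337, 0.941, 0.0], [0.0, 0.0, -1.0]]
scene bar [0.569 0.437 0.27 ] [0.632 0.116 0.27 ] [0.60041978 0.2765128  0.27      ] 0.32738389433075327 11.108118351759297
```

Emit:
play_rows:
  commands:
    - [[-1, -0.26, -0.3, 0, 0.26], [-1, -0.52, -0.6, 0, 0.52], [-1, -0.77, -0.9, 0, 0.78], [-1, -0.77, -0.9, 0, 0.78], [-1, -0.77, -0.9, 0, 0.78], [-1, -0.77, -0.9, 0, 0.78], [-1, -0.77, -0.9, 0, 0.78], [-1, -0.77, -0.9, 0, 0.78], [-1, -0.77, -0.9, 0, 0.78], [-1, -0.77, -0.9, 0, 0.78], [-1, -0.77, -0.9, 0, 0.78], [-1, -0.77, -0.9, 0, 0.78]]

```text
clock: 1.85
tcp_pos: [0.3118, 0.4142, 0.2314]
orientation: [-2.216, -2.227, -0.0]
contact_force: [1.0, 1.1, 0.6]
grip_width: 0.0854
gripper_force: 0.0
```

Emit:
play_rows:
  commands:
    - [[-1, -1, 0.42, 0, 0], [-1, -1, 0.42, 0, 0], [-1, -1, 0.42, 0, 0], [-1, -1, 0.42, 0, 0], [-1, -1, 0.42, 0, 0], [-1, -1, 0.42, 0, 0], [-1, -1, 0.42, 0, 0]]

```text
clock: 2.43
tcp_pos: [0.3975, 0.211, 0.2316]
orientation: [2.223, 2.219, 0.001]
contact_force: [-0.9, 0.4, 0.3]
grip_width: 0.0855
gripper_force: 0.0
```

Emit:
play_rows:
  commands:
    - [[-1, -1, 0.42, 0, 0], [-1, -1, 0.42, 0, 0], [-1, -1, 0.42, 0, 0], [-1, -1, 0.42, 0, 0], [-1, -1, 0.42, 0, 0], [-1, -1, 0.42, 0, 0], [-1, -1, 0.42, 0, 0], [-1, -1, 0.42, 0, 0]]

```text
clock: 3.1
tcp_pos: [0.4806, 0.0156, 0.2311]
orientation: [-2.217, -2.225, 0.0]
contact_force: [0.1, 1.0, 0.6]
grip_width: 0.0853
gripper_force: 0.0
```

```bash
python3 - <<'E'
from h import *
o=get_obs();print(o["tcp_pos"].round(4),R.from_rotvec(o["orientation"]).as_matrix().round(3).tolist())
f=viewer.grab_frame("wrist");M=cam2world(f,o);np.save("M.npy",M)
im=f["pixels"].copy()
for t in ["hook","caddy"]:
    for d in viewer.trace(f,t)[:1]:
        ys,xs=np.nonzero(d["pixels"]);print(t,d["score"],d["rect"],xs.mean(),ys.mean())
        c,_=cv2.findContours(d["pixels"].astype(np.uint8),cv2.RETR_EXTERNAL,cv2.CHAIN_APPROX_NONE);cv2.drawContours(im,c,-1,(0,255,0) if t=="hook" else (255,0,255),1)
cv2.imwrite("pics/c.png",cv2.resize(im,(800,600))[:,:,::-1])
E
```

```text
[0.4806 0.0156 0.2311] [[-0.003, 1.0, -0.0], [1.0, 0.003, 0.0], [0.0, -0.0, -1.0]]
caddy 0.59 [252.5, 161.9, 380.6, 255.9] 316.47801565377534 200.70913904235726
```

View pics/c.png

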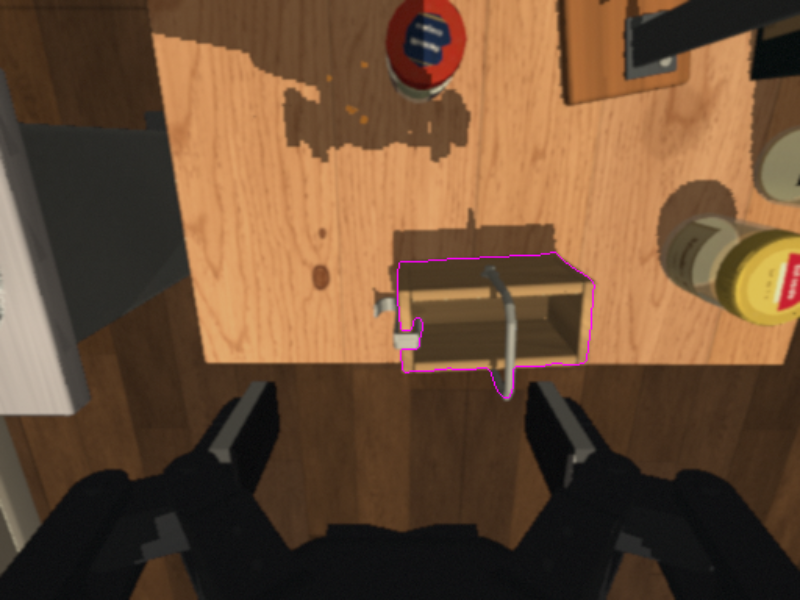

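The wrist view shows the caddy from the left (400,262) to (593,370). The hook's crown is at (407,340) on the front wall and its curl at (385,307). The bail spans from (490,272) to (507,395).

```bash
python3 - <<'E'
from h import *
f=viewer.grab_frame("wrist");M=np.load("M.npy");s=800/512
for n,uv,z in [("crown",(407,340),.087),("crownL",(394,341),.087),("crownR",(420,340),.087),("TL",(400,294),.084),("TR",(592,286),.084),("BR",(588,363),.084),("BL",(403,371),.084),("bailtop1",(511,312),.13),("bailtop2",(511,385),.13)]:
    print(n,onz(f,(uv[0]/s,uv[1]/s),M,z).round(4))
E
```

```text
crown [ 0.4851 -0.0336  0.087 ]
crownL [ 0.4757 -0.0344  0.087 ]
crownR [ 0.4945 -0.0336  0.087 ]
TL [0.48   0.0005 0.084 ]
TR [0.614  0.0068 0.084 ]
BR [ 0.6198 -0.0534  0.084 ]
BL [ 0.4823 -0.0604  0.084 ]
bailtop1 [0.5466 0.005  0.13  ]
bailtop2 [ 0.5509 -0.0448  0.13  ]
```

Emit:
play_rows:
  commands:
    - [[0.1, -0.243, 0.022, 0.4, -0.03], [0.1, -0.243, 0.022, 0.4, -0.03], [0.1, -0.243, 0.022, 0.4, -0.03], [0.1, -0.243, 0.022, 0.5, -0.03], [0.1, -0.243, 0.022, 0.6, -0.03], [0.1, -0.243, 0.022, 0.7, -0.03], [0.1, -0.243, 0.022, 0.8, -0.03], [0.1, -0.243, 0.022, 0.84, -0.03], [0.1, -0.243, 0.022, 0.84, -0.03], [0.1, -0.243, 0.022, 0.84, -0.03]]

```text
clock: 4.13
tcp_pos: [0.4851, -0.0336, 0.0635]
orientation: [-2.165, -2.276, 0.0]
contact_force: [0.3, -0.1, 0.3]
grip_width: 0.0386
gripper_force: 0.0
```

```bash
python3 - <<'E'
from h import *
o=get_obs();f=viewer.grab_frame("wrist");print(o["tcp_pos"],o["grip_width"],o["contact_force"])
cv2.imwrite("pics/d.png",cv2.resize(f["pixels"][150:,130:400],(800,690))[:600,:,::-1])
E
```

```text
[ 0.48510055 -0.03359323  0.06352682] 0.038557029313861305 [ 0.3130463  -0.10398813  0.31456998]
```

View pics/d.png

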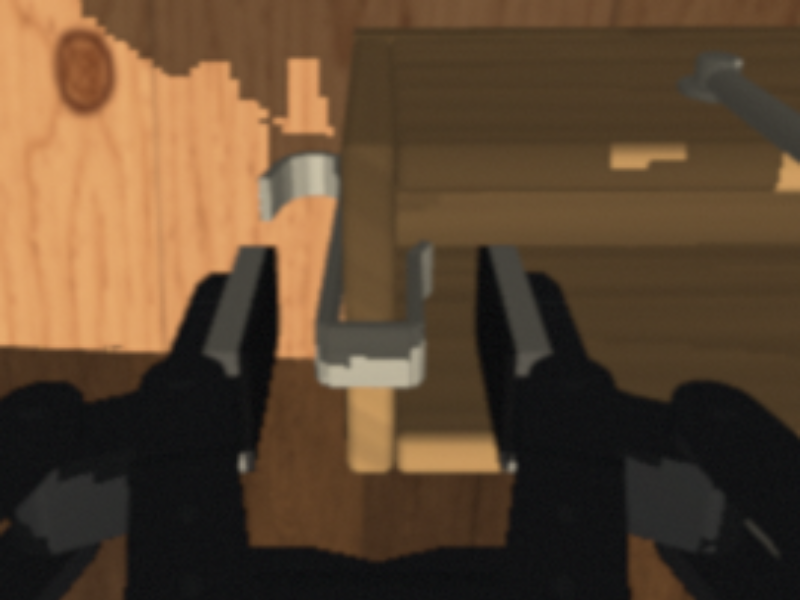

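The fingers straddle the hook's crown (370,355): the left finger is at (245,330) and the right at (510,330), which is well placed. Next I go a little deeper and close.

Emit:
play_rows:
  commands:
    - [[0.1, 0, -0.005, 0.02, 0], [0.1, 0, -0.005, 0.02, 0], [0.9, 0, -0.005, 0.02, 0], [0.9, 0, -0.005, 0.02, 0], [0.9, 0, -0.005, 0.02, 0], [0.9, 0, -0.005, 0.02, 0], [0.9, 0, -0.005, 0.02, 0], [0.9, 0, -0.005, 0.02, 0]]
  grip_force: 40

```text
clock: 4.85
tcp_pos: [0.4843, -0.0341, 0.0599]
orientation: [2.167, 2.275, 0.001]
contact_force: [-1.6, 0.5, 5.6]
grip_width: 0.018
gripper_force: 39.0
```

Emit:
play_rows:
  commands:
    - [[0.9, 0, 0, -0.25, 0], [0.9, 0, 0, -0.5, 0], [0.9, 0, 0, -0.75, 0], [0.9, 0, 0, -1, 0], [0.9, 0, 0, -1, 0], [0.9, 0, 0, -1, 0], [0.9, 0, 0, -1, 0]]

```text
clock: 5.43
tcp_pos: [0.4851, -0.034, 0.2611]
orientation: [2.165, 2.274, 0.007]
contact_force: [0.2, -0.1, -1.9]
grip_width: 0.0179
gripper_force: 40.3
```

Emit:
play_rows:
  commands:
    - [[0.9, 0.2, 0, -0.22, -0.03], [0.9, 0.4, 0, -0.22, -0.06], [0.9, 0.6, 0, -0.22, -0.084], [0.9, 0.8, 0, -0.22, -0.084], [0.9, 1, 0, -0.22, -0.084], [0.9, 1, 0, -0.22, -0.084], [0.9, 1, 0, -0.22, -0.084], [0.9, 1, 0, -0.22, -0.084]]

```text
clock: 6.1
tcp_pos: [0.4734, 0.1652, 0.3016]
orientation: [-2.01, -2.414, 0.005]
contact_force: [0.3, -1.2, 0.5]
grip_width: 0.0184
gripper_force: 40.2
```

Emit:
play_rows:
  commands:
    - [[0.9, 0.15, 0.15, 0, 0], [0.9, 0.3, 0.3, 0, 0], [0.9, 0.38, 0.4, 0, 0], [0.9, 0.38, 0.4, 0, 0], [0.9, 0.38, 0.4, 0, 0], [0.9, 0.38, 0.4, 0, 0]]

```text
clock: 6.6
tcp_pos: [0.5394, 0.252, 0.3025]
orientation: [2.015, 2.409, -0.004]
contact_force: [0.3, -1.2, 0.1]
grip_width: 0.018
gripper_force: 40.2
```

```bash
python3 - <<'E'
from h import *
o=get_obs();f=viewer.grab_frame("wrist");M=cam2world(f,o);np.save("M.npy",M);print(o["tcp_pos"],o["orientation"],o["grip_width"],o["contact_force"])
np.save("w.npy",f["pixels"])
cv2.imwrite("pics/e.png",cv2.resize(f["pixels"],(800,600))[:,:,::-1])
E
```

```text
[0.53938486 0.25196407 0.30245524] [ 2.01549196  2.40944582 -0.00379706] 0.01802030602902967 [ 0.28472656 -1.21554144  0.08607632]
```

View pics/e.png

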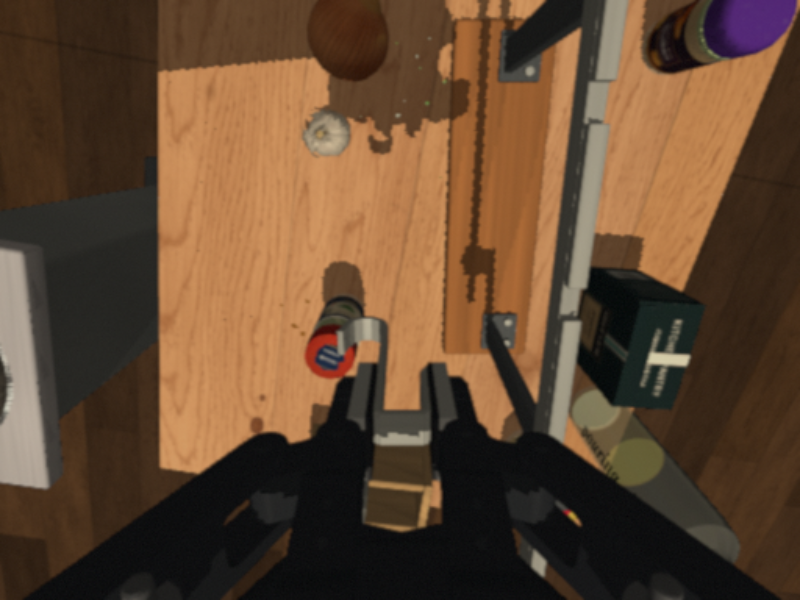

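The wrist view shows the bar on the right, with a notch at (597,103) and another at (573,303). The onion, garlic and jar are on the left. The hook is held at (400,430), with its curl toward the robot at (365,330).

```bash
python3 - <<'E'
from h import *
f=viewer.grab_frame("wrist");M=np.load("M.npy");s=800/512
def w(u,v,z): return onz(f,(u/s,v/s),M,z)
P={}
for n,uv,z in [("n1a",(605,81),.27),("n1b",(598,123),.27),("n2a",(578,288),.27),("n2b",(572,319),.27),("barFar",(615,40),.27),("barNear",(557,420),.27),("base1",(520,65),.018),("base2",(500,330),.018),("crown",(402,435),.331)]:
    P[n]=w(*uv,z); print(n,P[n].round(4))
for a,b in (("n1a","n1b"),("n2a","n2b")): print((P[a]+P[b])/2, np.linalg.norm(P[a]-P[b]))
d=P["n1a"]-P["n2a"];print(np.linalg.norm(d),np.degrees(np.arctan2(-d[0],d[1])))
d=P["barFar"]-P["barNear"];print(np.degrees(np.arctan2(-d[0],d[1])))
cv2.imwrite("pics/f.png",cv2.resize(f["pixels"][20:290,330:420],(0,0),fx=2.2*1,fy=2.2)[:,:,::-1])
c=f["pixels"][20:290,320:420]; A=cv2.resize(c[:150],(0,0),fx=4,fy=4);B=cv2.resize(c[120:270],(0,0),fx=4,fy=4)
cv2.imwrite("pics/f.png",np.hstack([A,B])[:,:,::-1])
E
```

```text
n1a [0.5934 0.369  0.27  ]
n1b [0.5955 0.355  0.27  ]
n2a [0.608  0.2915 0.27  ]
n2b [0.6098 0.2775 0.27  ]
barFar [0.5926 0.3821 0.27  ]
barNear [0.6184 0.2269 0.27  ]
base1 [0.6153 0.4174 0.018 ]
base2 [0.6612 0.1686 0.018 ]
crown [0.54   0.2511 0.331 ]
[0.59444211 0.36197036 0.27      ] 0.014140733522926663
[0.60892999 0.28452695 0.27      ] 0.014110918934033401
0.07880869085342412 10.697373986216508
9.453264072611965
```

View pics/f.png

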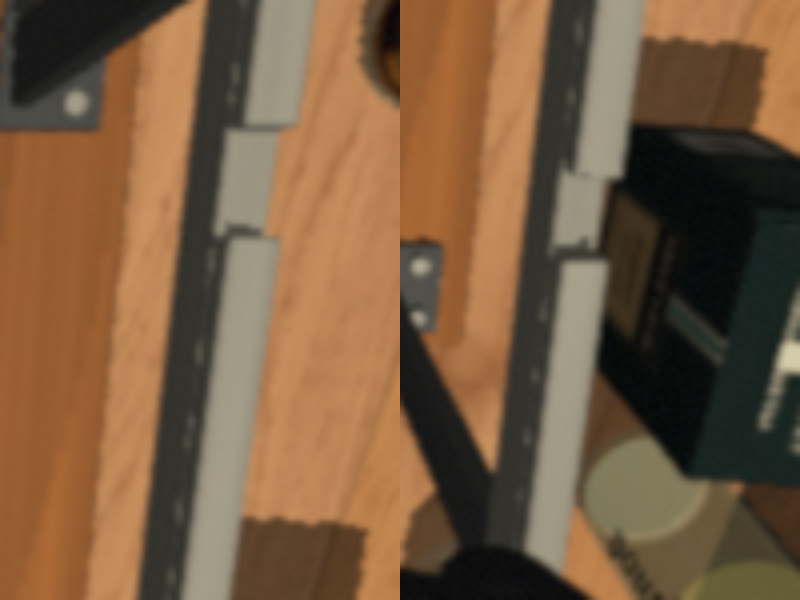

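The crops show the two notches clearly. The far one has corners at rows 127 and 237, and the near one at rows 175 and 260. The near one is the middle notch, since it lies by the bar's middle.

```bash
python3 - <<'E'
from h import *
f=viewer.grab_frame("wrist");M=np.load("M.npy")
P=[onz(f,p,M,.27) for p in [(387.75,51.75),(383.25,79.25),(370.5,183.75),(365.6,205),(357.75,278.75)]]
print(np.round(P,4)); n1=(P[0]+P[1])/2;n2=(P[2]+P[3])/2;d=n1-n2;print(n1,n2,np.linalg.norm(d),np.degrees(np.arctan2(-d[0],d[1])),np.linalg.norm(P[0]-P[1]),np.linalg.norm(P[2]-P[3]))
d=P[0]-P[4];print(np.degrees(np.arctan2(-d[0],d[1])))
# hook crown apparent
o=get_obs();T=R.from_rotvec(o["orientation"]).as_matrix();print(T.round(3).tolist(),np.degrees(np.arctan2(T[1,0],T[0,0])))
print("shift tool mm",(T.T@(n2-o["tcp_pos"])*1000).round(1))
E
```

```text
[[0.5937 0.3691 0.27  ]
 [0.5959 0.3548 0.27  ]
 [0.6083 0.292  0.27  ]
 [0.6097 0.2769 0.27  ]
 [0.6219 0.2187 0.27  ]]
[0.59478544 0.36190933 0.27      ] [0.60899025 0.28442711 0.27      ] 0.07877353905412933 10.388671040233968 0.014472270342182484 0.015154751551923378
10.624562696753115
[[-0.177, 0.984, -0.0], [0.984, 0.177, -0.0], [0.0, -0.0, -1.0]] 100.2159740115373
shift tool mm [18.8 74.4 33.4]
```

Emit:
play_rows:
  commands:
    - [[0.9, 0.05, 0.18, 0, -0.003], [0.9, 0.1, 0.37, 0, -0.003], [0.9, 0.1, 0.37, 0.04, -0.003], [0.9, 0.1, 0.37, 0.08, -0.003], [0.9, 0.1, 0.37, 0.1, -0.003], [0.9, 0.1, 0.37, 0.1, -0.003], [0.9, 0.1, 0.37, 0.1, -0.003], [0.9, 0.1, 0.37, 0.1, -0.003]]

```text
clock: 7.42
tcp_pos: [0.6082, 0.2873, 0.2843]
orientation: [2.006, 2.417, 0.002]
contact_force: [0.4, -0.4, -0.3]
grip_width: 0.0182
gripper_force: 40.7
```

```bash
python3 - <<'E'
from h import *
o=get_obs();f=viewer.grab_frame("wrist");M=cam2world(f,o);np.save("M.npy",M);print(o["tcp_pos"],o["orientation"],o["grip_width"],o["contact_force"])
cv2.imwrite("pics/g.png",cv2.resize(f["pixels"][150:330,140:380],(800,600),interpolation=cv2.INTER_CUBIC)[:,:,::-1])
E
```

```text
[0.60822857 0.28734482 0.28426668] [2.00644211e+00 2.41733603e+00 2.16603556e-03] 0.018188635097858858 [ 0.37217513 -0.38257514 -0.25715496]
```

View pics/g.png

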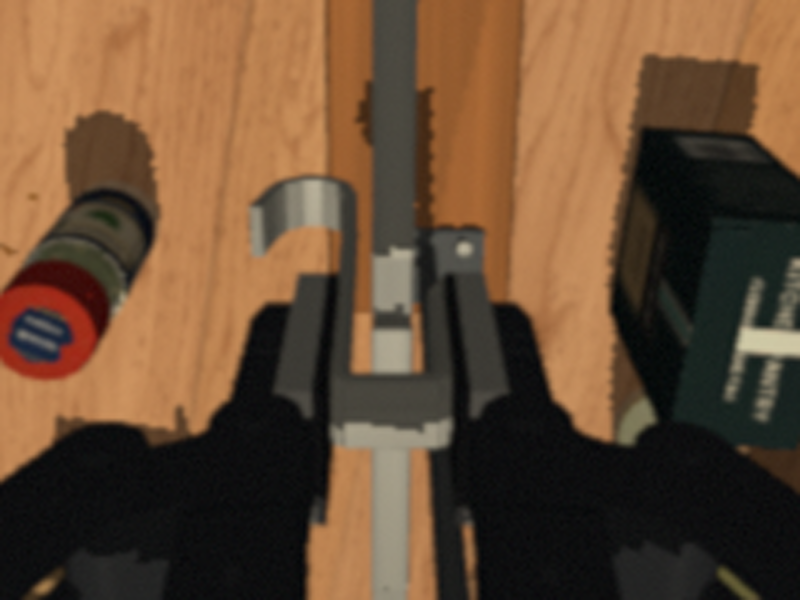

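The bar (centred at column 392) lies centred between the hook's flanks (352 to 428). The notch is at rows 247–328 and the crown's top at rows 378–445.

```bash
python3 - <<'E'
from h import *
o=get_obs();f=viewer.grab_frame("wrist");M=np.load("M.npy");T=R.from_rotvec(o["orientation"]).as_matrix()
def w(u,v,z): return (T.T@(onz(f,(140+u/(800/240),150+v/(600/180)),M,z)-o["tcp_pos"])*1000).round(1)
print("notch",w(394,247,.27),w(390,328,.27)); print("crown",w(391,378,.311),w(391,445,.311),"flanks",w(331,430,.311),w(452,430,.311)); print("bar n",w(392,500,.27))
E
```

```text
notch [ 6.8  0.9 14.3] [-10.4   0.1  14.3]
crown [  6.1   0.2 -26.7] [ -5.5   0.2 -26.7] flanks [ -2.8  -8.6 -26.7] [ -2.8   9.2 -26.7]
bar n [-51.    0.5  14.3]
```

Emit:
play_rows:
  commands:
    - [[0.9, -0.007, 0, 0.02, 0], [0.9, -0.007, 0, 0.04, 0], [0.9, -0.007, 0, 0.06, 0], [0.9, -0.007, 0, 0.08, 0], [0.9, -0.007, 0, 0.1, 0], [0.9, -0.007, 0, 0.12, 0], [0.9, -0.007, 0, 0.14, 0], [0.9, -0.007, 0, 0.16, 0], [0.9, -0.007, 0, 0.17, 0], [0.9, -0.007, 0, 0.17, 0], [0.9, -0.007, 0, 0.17, 0]]

```text
clock: 8.43
tcp_pos: [0.6088, 0.2863, 0.2492]
orientation: [2.006, 2.418, -0.0]
contact_force: [-0.4, -0.0, 0.1]
grip_width: 0.0181
gripper_force: 40.7
```

Emit:
play_rows:
  commands:
    - [[0.9, 0, 0, 0.01, 0], [0.9, 0, 0, 0.02, 0], [0.9, 0, 0, 0.025, 0], [0.9, 0, 0, 0.025, 0]]

```text
clock: 8.77
tcp_pos: [0.6087, 0.286, 0.2441]
orientation: [2.006, 2.417, -0.001]
contact_force: [-0.1, -0.7, -2.5]
grip_width: 0.0182
gripper_force: 40.7
```

Emit:
play_rows:
  commands:
    - [[0.9, 0, 0, 0.006, 0], [0.9, 0, 0, 0.01, 0], [0.9, 0, 0, 0.01, 0], [0.9, 0, 0, 0.01, 0]]

```text
clock: 9.1
tcp_pos: [0.6088, 0.286, 0.2422]
orientation: [2.006, 2.417, -0.0]
contact_force: [0.2, -1.0, -2.4]
grip_width: 0.0185
gripper_force: 40.6
```

Emit:
play_rows:
  commands:
    - [[0.9, 0, 0, 0.005, 0], [0.9, 0, 0, 0.01, 0], [0.9, 0, 0, 0.01, 0], [0.9, 0, 0, 0.01, 0]]

```text
clock: 9.43
tcp_pos: [0.6089, 0.2861, 0.2403]
orientation: [2.006, 2.417, -0.0]
contact_force: [-0.5, -2.5, -0.5]
grip_width: 0.0181
gripper_force: 40.8
```

Emit:
play_rows:
  commands:
    - [[0.9, 0, 0, 0.004, 0], [0.9, 0, 0, 0.004, 0], [0.9, 0, 0, 0.004, 0]]

```text
clock: 9.68
tcp_pos: [0.609, 0.2861, 0.2402]
orientation: [2.006, 2.417, 0.001]
contact_force: [-0.2, -3.4, 6.0]
grip_width: 0.0182
gripper_force: 41.3
```

Emit:
play_rows:
  commands:
    - [[0.5, 0, 0, 0, 0], [0.4, 0, 0, 0, 0], [0.3, 0, 0, 0, 0], [0.3, 0, 0, 0, 0], [0.3, 0, 0, 0, 0], [0.3, 0, 0, 0, 0]]

```text
clock: 10.18
tcp_pos: [0.6086, 0.2865, 0.2393]
orientation: [-2.006, -2.418, 0.0]
contact_force: [0.6, -0.7, -1.5]
grip_width: 0.03
gripper_force: 0.0
```

Emit:
play_rows:
  commands:
    - [[0.3, 0, 0, -0.1, 0], [0.3, 0, 0, -0.25, 0], [0.3, 0, 0, -0.4, 0], [0.3, 0, 0, -0.5, 0], [0.3, 0, 0, -0.5, 0], [0.3, 0, 0, -0.5, 0]]

```text
clock: 10.68
tcp_pos: [0.6093, 0.2865, 0.3408]
orientation: [2.006, 2.417, 0.004]
contact_force: [-0.7, -0.3, -0.5]
grip_width: 0.03
gripper_force: 0.0
```

```bash
python3 - <<'E'
from h import *
o=get_obs();f=viewer.grab_frame("wrist");M=cam2world(f,o);np.save("M.npy",M);print(o["tcp_pos"],o["orientation"],o["grip_width"],o["contact_force"])
cv2.imwrite("pics/i.png",cv2.resize(f["pixels"][120:330,140:420],(800,600),interpolation=cv2.INTER_CUBIC)[:,:,::-1])
E
```

```text
[0.60930994 0.28647401 0.34082945] [2.00566034 2.41708962 0.00416543] 0.030003709057070442 [-0.71899623 -0.29010304 -0.46069566]
```

View pics/i.png

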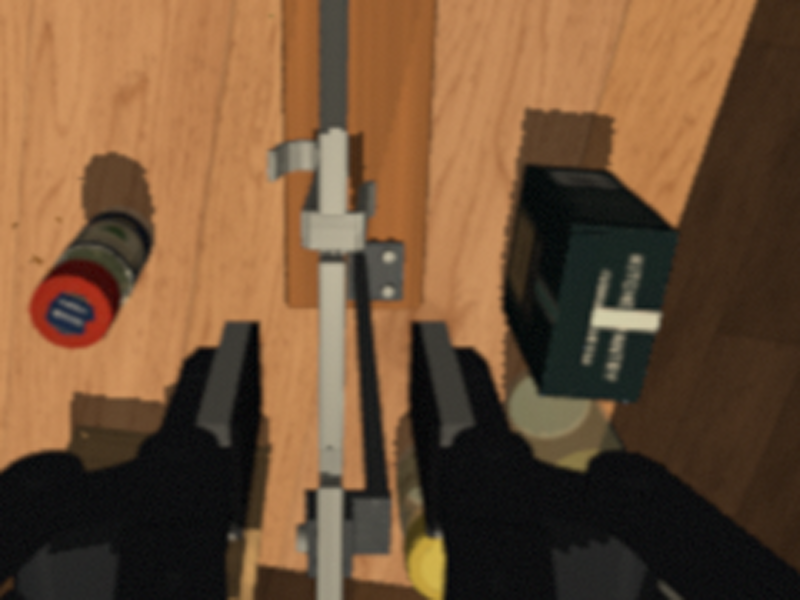

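The hook's crown sits over the bar at (335,230), with the notch's gap showing at row 252. There is a mark on the bar at row 480 and a fork at rows 490–575. I'll check these distances along the bar.

```bash
python3 - <<'E'
from h import *
o=get_obs();f=viewer.grab_frame("wrist");M=np.load("M.npy");T=R.from_rotvec(o["orientation"]).as_matrix()
s=280/800
def w(u,v,z): return onz(f,(140+u*s,120+v*s),M,z)
c=w(335,230,.267)
for n,p in dict(crown=c,notch3=w(330,480,.27),forkn=w(360,490,.27),forkf=w(360,570,.27),cl=w(303,230,.267),cr=w(366,230,.267),bar=w(332,300,.27)).items(): print(n,p.round(4),(T.T@(p-c)*1000).round(1))
g=viewer.grab_frame("scene");Mg=cam2world(g)
for n,P in dict(end=w(332,600,.27)).items(): print(P)
print("crown in scene",proj(g,c,Mg))
cv2.imwrite("pics/j.png",cv2.resize(g["pixels"][115:265,210:410],(800,600),interpolation=cv2.INTER_CUBIC)[:,:,::-1])
d=viewer.trace(g,"hook")[:2]
for q in d: print(q["score"],q["rect"])
E
```

```text
crown [0.6102 0.2858 0.267 ] [0. 0. 0.]
notch3 [0.6243 0.2016 0.27  ] [-85.4  -1.6  -3. ]
forkn [0.6346 0.1996 0.27  ] [-89.3   8.1  -3. ]
forkf [0.641  0.1674 0.27  ] [-122.     8.4   -3. ]
cl [0.601  0.2841 0.267 ] [ 0.  -9.3  0. ]
cr [0.6191 0.2875 0.267 ] [-0.  9. -0.]
bar [0.6132 0.2649 0.27  ] [-21.1  -0.9  -3. ]
[0.63405093 0.15297763 0.27      ]
crown in scene [267.45035939 146.03189948]
0.58 [261.4, 144.2, 268.8, 176.1]
```

View pics/j.png

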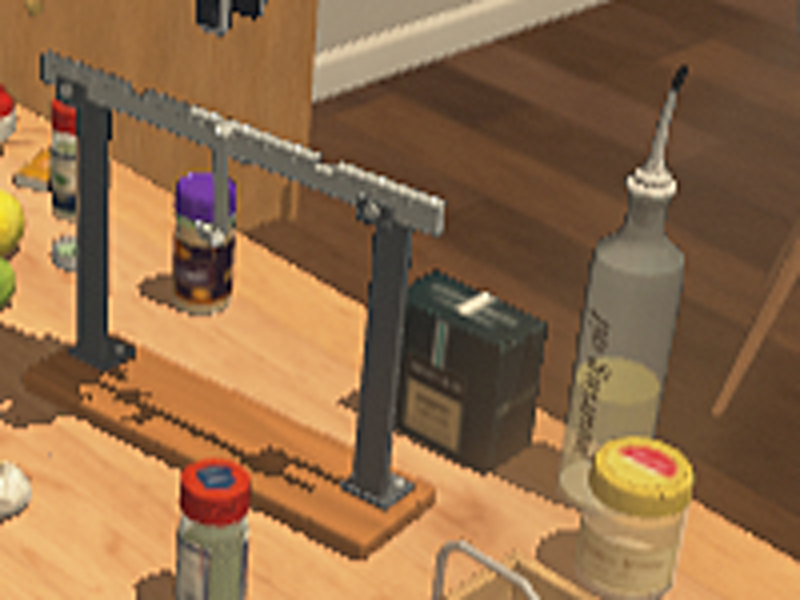

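The scene picture confirms it: the hook hangs at (225,130), in the notch between the left one (150,95) and the right one (325,165), so it is in the middle notch. Next I estimate where the curl hangs.

```bash
python3 - <<'E'
from h import *
f=viewer.grab_frame("wrist");M=np.load("M.npy");s=280/800
yaw=np.radians(10.4);ex=np.array([np.cos(yaw),np.sin(yaw),0]);ey=np.array([-np.sin(yaw),np.cos(yaw),0]);H=np.array([.6092,.2860,.264])
for n,uv,z in [("tipL",(268,165),.2035),("tipLtop",(270,150),.2035),("crownflankL",(303,235),.267)]:
    p=onz(f,(140+uv[0]*s,120+uv[1]*s),M,z)-H;print(n,p@ex*1000,p@ey*1000)
# where untilted / tilted tip would be
for a in (0,.1,.15,.2):
    # rotate about front-edge pivot (-4,0)
    x,z=-30+4,-60.5; X=-4+x*np.cos(a)-z*np.sin(a); Z=x*np.sin(a)+z*np.cos(a); x2,z2=-17+4,-76; print(a,"tip",X,Z,"curl",-4+x2*np.cos(a)-z2*np.sin(a),x2*np.sin(a)+z2*np.cos(a))
g=viewer.grab_frame("scene");Mg=cam2world(g)
P=onz(g,(210+213/4,115+238/4),Mg,.185)-H; print("scene curl bottom",P@ex*1000,P@ey*1000)
E
```

```text
tipL -23.33918448812405 0.21273044393687643
tipLtop -22.477681863644325 5.912750248418292
crownflankL -8.394242058778564 -1.941606060965802
0 tip -30.0 -60.5 curl -17.0 -76.0
0.1 tip -23.83018659009557 -62.79342083213809 curl -9.347714483455395 -76.91815097753873
0.15 tip -20.667041011684347 -63.70604165944413 curl -5.496725945175008 -77.089297645296
0.2 tip -17.462236510771078 -64.4594305600667 curl -1.6419963715114907 -77.06776121627016
scene curl bottom -9.782725809572323 1.431397898070247
```

Emit:
play_rows:
  commands:
    - [[0.3, -0.3, -0.3, 0, 0], [0.3, -0.7, -0.5, 0, 0.07], [0.3, -1, -0.6, 0, 0.084], [0.3, -1, -0.6, 0, 0.084], [0.3, -1, -0.6, 0, 0.084], [0.3, -1, -0.6, 0, 0.084], [0.3, -1, -0.6, 0, 0.084]]

```text
clock: 11.57
tcp_pos: [0.5261, 0.0601, 0.3397]
orientation: [2.172, 2.27, -0.001]
contact_force: [0.6, -0.5, 0.6]
grip_width: 0.0294
gripper_force: 0.0
```

Emit:
play_rows:
  commands:
    - [[0.1, -0.2, -0.05, 0.1, 0], [0.1, -0.4, -0.1, 0.3, 0], [0.1, -0.4, -0.1, 0.5, 0], [0.1, -0.4, -0.1, 0.7, 0], [0.1, -0.4, -0.1, 0.7, 0], [0.1, -0.4, -0.1, 0.7, 0], [0.1, -0.4, -0.1, 0.7, 0]]

```text
clock: 12.15
tcp_pos: [0.5119, -0.0131, 0.1992]
orientation: [-2.161, -2.28, 0.002]
contact_force: [0.4, -0.0, -0.2]
grip_width: 0.0381
gripper_force: 0.0
```

```bash
python3 - <<'E'
from h import *
o=get_obs();f=viewer.grab_frame("wrist");M=cam2world(f,o);np.save("M.npy",M)
np.save("w.npy",f["pixels"])
d=viewer.trace(f,"caddy")[0];m=d["pixels"];print(o["tcp_pos"],d["score"],d["rect"])
rows=np.nonzero(m.any(1))[0];L=[]
for r_ in rows[3:-3:4]:
    p=onz(f,(np.nonzero(m[r_])[0][0],r_),M,.084);L.append(p[:2])
print(np.round(L,4).tolist())
E
```

```text
[ 0.51194516 -0.01313544  0.19916371] 0.88 [217.3, 145.5, 367.5, 241.4]
[[0.4835, 0.0178], [0.4817, 0.0139], [0.4798, 0.01], [0.478, 0.006], [0.4762, 0.002], [0.4762, -0.0019], [0.4762, -0.0059], [0.4772, -0.0099], [0.4773, -0.014], [0.4773, -0.0181], [0.4774, -0.0222], [0.4774, -0.0264], [0.4784, -0.0306], [0.4785, -0.0348], [0.4786, -0.0391], [0.4786, -0.0435], [0.4787, -0.0479], [0.4787, -0.0523], [0.4798, -0.0568], [0.4983, -0.0603], [0.5458, -0.0624]]
```

Emit:
play_rows:
  commands:
    - [[0.1, -0.067, -0.151, 0.2, 0], [0.1, -0.067, -0.151, 0.3, 0], [0.1, -0.067, -0.151, 0.4, 0], [0.1, -0.067, -0.151, 0.5, 0], [0.1, -0.067, -0.151, 0.6, 0], [0.1, -0.067, -0.151, 0.7, 0], [0.1, -0.067, -0.151, 0.73, 0], [0.1, -0.067, -0.151, 0.73, 0], [0.1, -0.067, -0.151, 0.73, 0]]

```text
clock: 13.0
tcp_pos: [0.4837, -0.0282, 0.0546]
orientation: [2.16, 2.28, 0.002]
contact_force: [-0.4, 0.2, -0.3]
grip_width: 0.0381
gripper_force: 0.0
```

Emit:
play_rows:
  commands:
    - [[0.95, 0, 0, 0, 0], [0.95, 0, 0, 0, 0], [0.95, 0, 0, 0, 0], [0.95, 0, 0, 0, 0], [0.95, 0, 0, 0, 0], [0.95, 0, 0, 0, 0], [0.95, 0, 0, 0, 0]]
  grip_force: 70

```text
clock: 13.58
tcp_pos: [0.4833, -0.0282, 0.0547]
orientation: [2.161, 2.279, 0.003]
contact_force: [-2.0, 0.6, 7.5]
grip_width: 0.0081
gripper_force: 69.3
```

Emit:
play_rows:
  commands:
    - [[0.95, 0, 0, -0.05, 0], [0.95, 0, 0, -0.15, 0], [0.95, 0, 0, -0.27, 0], [0.95, 0, 0, -0.4, 0], [0.95, 0, 0, -0.53, 0], [0.95, 0, 0, -0.65, 0], [0.95, 0, 0, -0.75, 0], [0.95, 0, 0, -0.8, 0], [0.95, 0, 0, -0.8, 0]]

```text
clock: 14.33
tcp_pos: [0.4837, -0.0283, 0.2158]
orientation: [2.16, 2.279, 0.006]
contact_force: [0.6, 0.0, -2.7]
grip_width: 0.0078
gripper_force: 68.6
```

Emit:
play_rows:
  commands:
    - [[0.95, 0.05, -0.01, 0, 0], [0.95, 0.15, -0.02, 0, 0], [0.95, 0.27, -0.04, 0, 0], [0.95, 0.4, -0.06, 0, 0], [0.95, 0.53, -0.08, 0, 0], [0.95, 0.65, -0.1, 0, 0], [0.95, 0.75, -0.12, 0, 0], [0.95, 0.8, -0.13, 0, 0], [0.95, 0.8, -0.13, 0, 0]]

```text
clock: 15.08
tcp_pos: [0.4467, 0.132, 0.2124]
orientation: [-2.156, -2.284, 0.003]
contact_force: [1.1, 0.5, -2.6]
grip_width: 0.008
gripper_force: 68.6
```

Emit:
play_rows:
  commands:
    - [[0.95, 0.05, -0.01, 0, -0.01], [0.95, 0.15, -0.02, 0, -0.02], [0.95, 0.27, -0.05, 0, -0.04], [0.95, 0.4, -0.08, 0, -0.06], [0.95, 0.5, -0.11, 0, -0.08], [0.95, 0.58, -0.127, 0, -0.081], [0.95, 0.61, -0.127, 0, -0.081], [0.95, 0.61, -0.127, 0, -0.081], [0.95, 0.61, -0.127, 0, -0.081]]

```text
clock: 15.83
tcp_pos: [0.4167, 0.2491, 0.2133]
orientation: [2.013, 2.411, -0.001]
contact_force: [0.4, 0.1, -3.6]
grip_width: 0.0081
gripper_force: 68.6
```

```bash
python3 - <<'E'
from h import *
o=get_obs();f=viewer.grab_frame("wrist");M=cam2world(f,o);np.save("M.npy",M)
print(o["tcp_pos"],o["orientation"],o["contact_force"],o["moment"],o["grip_width"])
cv2.imwrite("pics/k.png",cv2.resize(f["pixels"],(800,600))[:,:,::-1])
E
```

```text
[0.41665608 0.24909355 0.21326203] [ 2.01319767e+00  2.41102831e+00 -1.33333770e-03] [ 0.39828459  0.09779371 -3.56119451] [-0.04306167  0.1298075  -0.02352653] 0.0080680697310527
```

View pics/k.png

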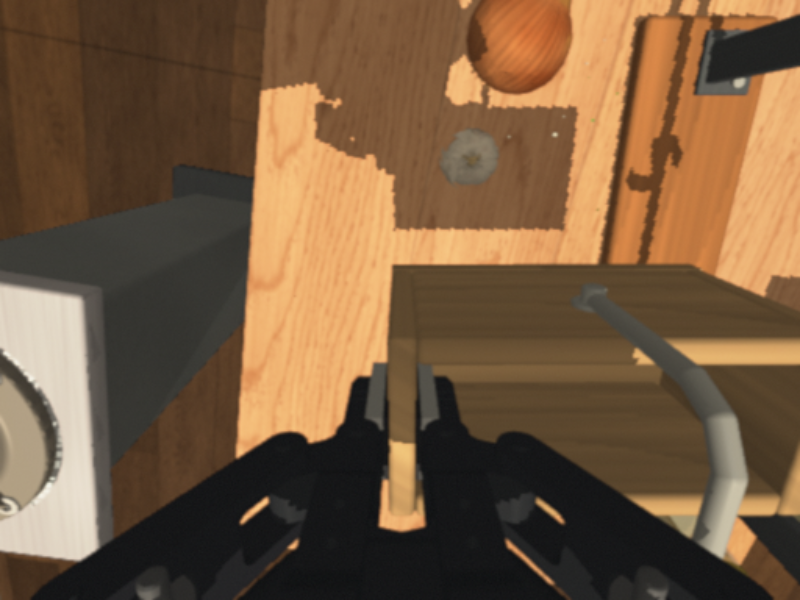

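The caddy is held in the gripper at (405,450) and looks level. The bail's wire runs from (590,295) over to (727,470) and (705,550).

```bash
python3 - <<'E'
from h import *
o=get_obs();f=viewer.grab_frame("wrist");M=np.load("M.npy");T=R.from_rotvec(o["orientation"]).as_matrix();s=1.5625
def w(u,v,z): return (T.T@(onz(f,(u/s,v/s),M,z)-o["tcp_pos"])*1000).round(1)
z=o["tcp_pos"][2]
for u,v in ((718,415),(727,470),(716,530)): print("bail",w(u,v,z+.0723))
for n,u,v in (("FL",392,266),("BL",692,266)): print(n,w(u,v,z+.0293))
print("near-wall inner top corner",w(638,360,z+.0293),w(402,515,z+.0293))
E
```

```text
bail [ 36.8  59.1 -72.4]
bail [ 24.2  63.8 -72.3]
bail [  8.9  65.3 -72.3]
FL [ 53.7  -2.3 -29.3]
BL [ 53.8  77.7 -29.4]
near-wall inner top corner [ 25.8  68.3 -29.3] [-31.6   0.4 -29.3]
```

Emit:
play_rows:
  commands:
    - [[0.95, 0.009, 0, 0.08, 0.002], [0.95, 0.009, 0, 0.17, 0.002], [0.95, 0.009, 0, 0.26, 0.002], [0.95, 0.009, 0, 0.34, 0.002], [0.95, 0.009, 0.08, 0.338, 0.002], [0.95, 0.009, 0.18, 0.338, 0.002], [0.95, 0.009, 0.28, 0.338, 0.002], [0.95, 0.009, 0.38, 0.338, 0.002], [0.95, 0.009, 0.46, 0.338, 0.002], [0.95, 0.009, 0.46, 0.338, 0.002], [0.95, 0.009, 0.46, 0.338, 0.002]]

```text
clock: 16.85
tcp_pos: [0.5073, 0.2673, 0.1458]
orientation: [2.018, 2.407, -0.001]
contact_force: [0.1, -0.3, -2.6]
grip_width: 0.0078
gripper_force: 69.2
```

Emit:
play_rows:
  commands:
    - [[0.95, 0, 0.03, 0, 0], [0.95, 0, 0.06, 0, 0], [0.95, 0, 0.09, 0, 0], [0.95, 0, 0.12, 0, 0], [0.95, 0, 0.135, 0, 0], [0.95, 0, 0.135, 0, 0], [0.95, 0, 0.135, 0, 0]]

```text
clock: 17.43
tcp_pos: [0.5329, 0.2736, 0.1458]
orientation: [-2.016, -2.41, 0.0]
contact_force: [-0.4, -0.3, -2.3]
grip_width: 0.0078
gripper_force: 69.3
```

```bash
python3 - <<'E'
from h import *
o=get_obs();print(o["tcp_pos"],o["contact_force"],o["moment"])
H=np.array([.6092,.2860,.264]);y=np.radians(10.4);ex=np.array([np.cos(y),np.sin(y),0]);ey=np.array([-np.sin(y),np.cos(y),0])
d=o["tcp_pos"]-H;print("rack frame",d@ex,d@ey)
g=viewer.grab_frame("scene");Mg=cam2world(g)
for t in("hook","caddy"):
  for d in viewer.trace(g,t)[:1]: print(t,d["score"],np.round(d["rect"]))
np.save("s.npy",g["pixels"])
# predicted pixels
def W(x,yy,z): return H*[1,1,0]+x*ex+yy*ey+np.array([0,0,z])
for n,p in dict(bailmid=W(-.012,0,.218),crown=W(0,0,.267),tip=W(-.0235,0,.2012),curl=W(-.0093,0,.187)).items(): print(n,proj(g,p,Mg).round(1))
c=g["pixels"][125:215,230:310];cv2.imwrite("pics/l.png",c[:,:,::-1])
E
```

```text
[0.53288315 0.27356558 0.14578601] [-0.42774345 -0.31761125 -2.29865223] [-0.02312666  0.19021171  0.02729929]
rack frame -0.0773077223441603 0.0015465122908442726
hook 0.54 [262. 145. 269. 180.]
caddy 0.67 [238. 164. 287. 220.]
bailmid [263.6 164.2]
crown [267.1 146.1]
tip [260.6 171.2]
curl [263.8 174. ]
```

Emit:
play_rows:
  commands:
    - [[0.95, 0, 0, 0.015, 0], [0.95, 0, 0, 0.03, 0], [0.95, 0, 0, 0.045, 0], [0.95, 0, 0, 0.06, 0], [0.95, 0, 0, 0.075, 0], [0.95, 0, 0, 0.09, 0], [0.95, 0, 0, 0.1, 0], [0.95, 0, 0, 0.11, 0], [0.95, 0, 0, 0.11, 0], [0.95, 0, 0, 0.11, 0]]

```text
clock: 18.42
tcp_pos: [0.5329, 0.2736, 0.1238]
orientation: [-2.016, -2.41, 0.0]
contact_force: [-0.7, 0.2, -2.1]
grip_width: 0.0077
gripper_force: 69.2
```

Emit:
play_rows:
  commands:
    - [[0.95, 0, 0, 0.01, 0], [0.95, 0, 0, 0.02, 0], [0.95, 0, 0, 0.02, 0], [0.95, 0, 0, 0.02, 0]]

```text
clock: 18.75
tcp_pos: [0.5339, 0.2739, 0.1207]
orientation: [2.015, 2.409, 0.003]
contact_force: [0.8, -0.0, 3.5]
grip_width: 0.0081
gripper_force: 69.7
```

Emit:
play_rows:
  commands:
    - [[0.75, 0, 0, 0, 0], [0.65, 0, 0, 0, 0], [0.55, 0, 0, 0, 0], [0.55, 0, 0, 0, 0], [0.45, 0, 0, 0, 0], [0.35, 0, 0, 0, 0], [0.25, 0, 0, 0, 0], [0.25, 0, 0, 0, 0], [0.25, 0, 0, 0, 0], [0.25, 0, 0, 0, 0], [0.25, 0, 0, 0, 0], [0.25, 0, 0, 0, 0]]

```text
clock: 19.75
tcp_pos: [0.5329, 0.2736, 0.1199]
orientation: [-2.016, -2.41, -0.0]
contact_force: [-0.6, 0.1, -0.8]
grip_width: 0.0322
gripper_force: 0.0
```

```bash
python3 - <<'E'
from h import *
o=get_obs();print(o["tcp_pos"],o["contact_force"],o["moment"],o["grip_width"])
f=viewer.grab_frame("wrist")
g=viewer.grab_frame("scene")
for t in("hook","caddy"):
  for p in (g,f):
    for d in viewer.trace(p,t)[:1]: print(t,d["score"],np.round(d["rect"]))
h=f["pixels"]; np.save("w2.npy",h)
E
```

```text
[0.53289789 0.27358257 0.11990132] [-0.57489005  0.05310658 -0.84509831] [-0.04451382  0.02667294 -0.01187302] 0.03224244645842497
hook 0.4 [186. 208. 214. 230.]
hook 0.65 [443. 329. 512. 382.]
caddy 0.93 [237. 170. 287. 226.]
caddy 0.93 [256. 167. 512. 357.]
```

Emit:
play_rows:
  commands:
    - [[0.25, 0, 0.015, -0.02, 0], [0.25, 0, 0.015, -0.06, 0], [0.25, 0, 0.015, -0.12, 0], [0.25, 0, 0.015, -0.2, 0], [0.25, 0, 0, -0.3, 0], [0.25, 0, -0.1, -0.4, 0], [0.25, 0, -0.3, -0.5, 0], [0.25, 0, -0.45, -0.6, 0], [0.25, 0, -0.45, -0.6, 0], [0.25, 0, -0.45, -0.6, 0]]

```text
clock: 20.88
tcp_pos: [0.4441, 0.2583, 0.2425]
orientation: [-2.013, -2.411, -0.008]
contact_force: [1.1, -0.9, -0.0]
grip_width: 0.0321
gripper_force: 0.0
```

```bash
python3 - <<'E'
from h import *
import time
o=get_obs();print(o["tcp_pos"],o["contact_force"])
L=[]
for i in range(12):
  f=viewer.grab_frame("scene")
  if i in(0,6,11):
    for t in("hook","caddy"):
      for d in viewer.trace(f,t)[:1]:
        ys,xs=np.nonzero(d["pixels"]);print(i,t,round(d["score"],2),np.round(d["rect"]),xs.mean().round(2),ys.mean().round(2))
f=viewer.grab_frame("scene");g=viewer.grab_frame("top")
for d in viewer.trace(g,"caddy")[:1]: print(np.round(d["rect"]))
save(f,"m")
# rim edge tilt from scene mask
m=viewer.trace(f,"caddy")[0]["pixels"].astype(np.uint8);print(cv2.minAreaRect(np.argwhere(m)[:,::-1].astype(np.float32)))
c,_=cv2.findContours(m,cv2.RETR_EXTERNAL,cv2.CHAIN_APPROX_SIMPLE);c=max(c,key=cv2.contourArea);a=cv2.approxPolyDP(c,2.5,True)[:,0];print(a.tolist());print(get_obs()["clock"])
H=np.array([.6092,.2860,0]);y=np.radians(10.4);ex=np.array([np.cos(y),np.sin(y),0]);ey=np.array([-np.sin(y),np.cos(y),0]);M=cam2world(f)
for th in(-.15,0,.15):
  out=[]
  for x,yy,z in[(-70,33,0),(-70,-33,0),(70,-33,0),(-70,33,84),(-70,-33,84),(70,-33,84),(70,33,84),(0,0,130)]:
    X=x*np.cos(th)+(z-124)*np.sin(th);Z=-x*np.sin(th)+(z-124)*np.cos(th)
    out.append(proj(f,H+(X/1000-.006)*ex+yy/1000*ey+np.array([0,0,.188+Z/1000]),M).round().astype(int).tolist())
  print(th,out)
E
```

```text
[0.44414155 0.25833308 0.24247374] [ 1.13667507 -0.94334331 -0.03469081]
0 hook 0.54 [259. 144. 268. 177.] 265.36 158.98
0 caddy 0.58 [237. 169. 287. 228.] 261.48 199.09
6 hook 0.61 [263. 146. 269. 178.] 265.42 158.56
6 caddy 0.85 [235. 170. 288. 230.] 261.4 199.25
11 caddy 0.59 [239. 173. 288. 229.] 261.82 199.94
[226. 132. 250. 156.]
((262.126220703125, 199.33428955078125), (46.05928421020508, 58.104393005371094), 37.30394744873047)
[[286, 181], [269, 174], [258, 181], [253, 180], [238, 193], [238, 217], [257, 226], [287, 204]]
21.9833
-0.15 [[242, 217], [260, 226], [291, 200], [240, 194], [259, 202], [290, 177], [272, 169], [264, 171]]
0 [[238, 217], [256, 226], [287, 206], [238, 191], [257, 200], [289, 181], [270, 173], [265, 171]]
0.15 [[234, 216], [252, 226], [283, 211], [237, 189], [256, 197], [287, 185], [269, 177], [265, 171]]
```

Emit:
play_rows:
  commands:
    - [[0.25, 0, 0, -0.05, 0], [0.25, 0, 0, -0.1, 0], [0.25, 0, 0, -0.1, 0], [0.25, 0, 0, -0.1, 0], [0.25, 0, 0, -0.1, 0], [0.25, 0, 0, -0.1, 0], [0.25, 0, 0, -0.1, 0], [0.25, 0, 0, -0.1, 0], [0.25, 0, 0, -0.1, 0], [0.25, 0, 0, -0.1, 0], [0.25, 0, 0, -0.1, 0], [0.25, 0, 0, -0.1, 0]]

```text
clock: 22.98
tcp_pos: [0.4443, 0.2577, 0.2598]
orientation: [-2.016, -2.41, 0.0]
contact_force: [-0.8, -0.7, 0.6]
grip_width: 0.0318
gripper_force: 0.0
```

Emit:
play_rows:
  commands:
    - [[0.25, 0, 0, 0, 0], [0.25, 0, 0, 0, 0], [0.25, 0, 0, 0, 0], [0.25, 0, 0, 0, 0], [0.25, 0, 0, 0, 0], [0.25, 0, 0, 0, 0], [0.25, 0, 0, 0, 0], [0.25, 0, 0, 0, 0], [0.25, 0, 0, 0, 0], [0.25, 0, 0, 0, 0], [0.25, 0, 0, 0, 0], [0.25, 0, 0, 0, 0]]

```text
clock: 23.98
tcp_pos: [0.4443, 0.2577, 0.2599]
orientation: [-2.016, -2.41, -0.0]
contact_force: [0.0, 0.0, -0.2]
grip_width: 0.032
gripper_force: 0.0
```

```bash
python3 - <<'E'
from h import *
# measure residual motion by frame difference round the caddy
F=[]
for i in range(8): F.append(viewer.grab_frame("scene")["pixels"][140:235,230:295].astype(float))
print([np.abs(F[i]-F[0]).mean().round(2) for i in range(8)])
E
```

```text
[np.float64(0.0), np.float64(1.09), np.float64(1.12), np.float64(1.07), np.float64(1.08), np.float64(1.09), np.float64(1.1), np.float64(1.09)]
```

The differences between frames are constant noise, so the caddy is still.

```bash
python3 -c "
from bench import r
print(r.hand_in())"
```

```text
the job is handed in; nothing more can be done
None
```

I handed the job in at about 24 s: the camera checks showed the hook in the bar's middle notch and the caddy hanging level and still from its curl, with the robot clear; `hand_in()` gave no verdict.

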